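# Spare key from the hidden drawer

## Robot

A 6-joint arm with a two-finger parallel gripper is mounted at the origin on the work surface. World frame = base frame: x ahead of the robot, y to its left, z up, the work surface at z = 0. Lengths are in m, angles in rad, forces in N, time in s.
With the tool pointing down it reaches from about 0.325 to 0.85 m from the base axis. Payload 15.5 kg.
Tool frame: the origin (TCP) lies midway between the tips of the shut fingers; the grasp point (between the pads) lies 19 mm behind it; z points along the fingers, y is the line along which they close (so a half turn about z gives the same grasp; the last joint's range is limited). The gripper opens to 91 mm and grips with 3 to 60 N. Pads are 32 mm wide; open, the fingers measure 118 mm over their backs; the gripper's body (76 mm by 178 mm) begins 60 mm behind the grasp point.
Start: joints at [1.129, 0.494, 1.345, -0, 1.302, -0.096], TCP at [0.212, 0.588, 0.214] pointing down, gripper open.
Joint ranges: [-2.91, 2.91], [-0.82, 2.16], [0.22, 2.67], [-1.22, 4.37], [0.12, 2.79], [-3.08, 3.08]. Speed limits (rad/s): [1.89, 1.89, 2.57, 3.01, 3.01, 3.01].

## Interface

Orientations are given as a unit quaternion [w, x, y, z].
In Python, from rig import bot gives the robot as it stands. Calls block until the motion is done:
- bot.reach(position, orientation): joint-space move of the TCP to a pose.
- bot.servo_line(position, rate=0.15, ori=None, stop_force=None): straight line of the TCP; ori=None keeps the orientation; rate is the mean speed in m/s. With stop_force (N) it stops when the force on the tool has changed by that much, and returns True; else False.
- bot.goto_joints(angles): joint-space move.
- bot.move_gripper(opening, grasp_force=None): finger opening in m; grasp_force is the grip in N (None keeps the last); returns when the fingers have stopped.
- bot.wait(seconds).
- bot.ik(position, orientation): joint angles nearest the present ones, or None.
- bot.get_state(): the state.
- bot.capture(name): name is "side" or "top"; returns a dict with "pixels" (480x640x3 uint8, red, green, blue), "depth" (480x640 float32, m along the optical axis (not along the pixel's ray), 0 where there is no reading), "mtx" (3x3 intrinsics, pixels), "xyz" and "attitude" of the camera in the world. Camera axes: x right, y down, z forward; pixel columns grow to the right and rows downward; lengths in m; the calibration is good to about 2 mm. A picture is of the moment at which its call begins.
A pose or a line that the arm cannot do raises bot.IKError and nothing moves.
- bot.sign_off(): hands the job in; it is judged then, once.
The state is a dict: "clock": time; "joints": joint angles; "joint_vel": joint speeds; "effort": joint torques, N m; "position": TCP position; "tool_rot": TCP orientation; "force": force on the tool from outside, world axes, zero at the start; "wrist_torque": the same for the moment, N m; "opening": finger opening in m; "gripper_force": force on a finger pad.
Only numpy, scipy, OpenCV 4.12 (cv2) and the standard library are available. Lean on these libraries where they do the work, as an engineer would, in place of code of your own. Each camera call takes 0.05 s, during which the arm holds its last target. There are 200 camera calls.

## Task

The spare cupboard key lies in the hidden drawer of the desk organiser: feel along the ledge under the organiser's shelf until the fingertips drop into the hidden recess, and press the catch there so that the drawer springs open. Put the key in the small metal tray, then push the drawer fully shut until it catches. Leave the tray and everything else on the desk where they stand.

Things in the scene. Friction and masses are not known exactly. Their poses are not given: they have to be found in the camera images.
- organiser: Dark wooden desk organiser, fixed, 220 deep (x) x 400 wide (y) x 283 high; origin under its centre, front at its own x = -110. Plinth with the hidden drawer behind a plain panel, a ledge above it, a shelf board over the ledge on 14 mm panels at the two ends; bay open in front and behind. Papers fixed in the bay (behind x = 0, |y| over 70) and on the board, up to z = 325.
- ledge (a point): Mid of the ledge top, 100 above the desk, 40 behind the organiser's front; axes as organiser. Flat ledge, 170 long in y between end blocks 8 higher; it starts at the front face. In it, unseen, a recess of the same wood: 52 long in y, centre anywhere from y = -50 to +50 of here, x = -24 to +24 (so a 16 wide front lip is left). Its floor, the catch plate, lies 10 below the ledge top.
- shelf_edge (a point): Mid of the lower front edge of the shelf board over the ledge: 165 above the ledge, 16 behind the organiser's front face; the board is 18 thick, goes back 204 and spans all 400 of the width. The ledge below must be reached from the front with the tool leaning back.
- catch (a joint): How far the catch plate (the recess's floor, 50 in y x 46 in x) is pressed down, in m: 0 up, 0.007 fully down. It is sprung: starts to move at about 2.3 N, fully down at about 5.5 N, and comes up by itself. The drawer is let go once it is pressed beyond about 0.005.
- drawer (a joint): How far the drawer is out, m, towards organiser -x: 0 shut and caught, 0.11 fully out. Let go by the catch, a spring (3 N shut, 1.5 N out) drives it fully out in about a second. To shut, push its front panel to +x, at most 10 N, slightly past flush to -0.003 (stop at -0.004): the catch clicks by itself and holds it near 0 when you let go. No handle.
- drawer_front (a point): Centre of the outer face of the drawer's front panel, 40 above the desk; moves with the drawer, axes as organiser (+x inward). Panel 200 wide, 70 high (z 4 to 74), 12 thick, flush with the organiser's front when shut.
- drawer_floor (a point): Centre of the drawer's inner floor, 10 above the desk; moves with the drawer. Inside 152 long (x) x 188 wide (y); side walls 6 thick, tops 60 above the desk. When out, the front 98 mm of it are clear of the organiser.
- key: Brass key set rigidly in a light wooden fob, about 45 g. Fob 50 (x) x 18 (y) x 16 high, origin under the fob's centre; the shank sticks out of its +x end to x = 55, 6 wide, 5 thick, with a bit at the end. Lies flat on the drawer floor, x axis within about 0.4 rad of organiser +x; 40 to 60 behind the front panel's outer face, a little more if it slides on opening.
- tray: Small open aluminium tray, 130 (x) x 105 (y) x 25 high, walls and floor 4 thick, loose, 0.35 kg; origin at the centre of its underside. Stands on the desk left or right in front of the organiser.
- carton: Bystander: small closed cardboard carton 120 (x) x 90 (y) x 60 high, origin under its centre.
- mug: Bystander: white ceramic mug, 80 across, 92 high, handle at its +y, origin under its centre.
- bottle: Bystander: white plastic bottle, 60 across, 170 high, origin under its centre.
- stapler: Bystander: stapler, 130 (x) x 36 (y) x 49 high, origin under its centre.

How it is judged:
By the outcome, as a careful person would: the job done as asked, in the order asked, and still so for the second after the job is handed in, with the robot touching nothing.
It also fails if it takes over 72 s, if anything falls off the work surface, if the arm or the gripper's body presses on something with over 40 N, if the wrist force passes 120 N, or if a joint passes its speed limit or range.

## Working session

There is one attempt and no reset: what is moved stays moved. The work goes in short steps, each a Python script; the robot and the scene stay as the last script left them, time stands still between calls to the robot, and variables do not carry over. Pictures are saved under pics/ and viewed, at most 10 in all, crops included, and the job is handed in when it is done.

```bash
ls; mkdir -p pics; python3 - <<'E'
from rig import bot
import cv2,numpy as np
for n in("side","top"):
    c=bot.capture(n); cv2.imwrite(f"pics/{n}0.png",c["pixels"][:,:,::-1]); np.savez(f"{n}0.npz",**c)
    print(n,c["mtx"],c["xyz"],c["attitude"])
s=bot.get_state();print(s)
E
```

```text
pics
rig.py
side [[549.26633273   0.         319.87363872]
 [  0.         549.26633273 241.34028289]
 [  0.           0.           1.        ]] [0.67994531 0.37984485 1.41176341] [-0.01707333  0.11033906  0.98006317 -0.16434713]
top [[444.96390602   0.         314.08407937]
 [  0.         444.96390602 245.16388748]
 [  0.           0.           1.        ]] [ 0.448031   -0.00410496  1.20142273] [-0.04325453  0.7159035  -0.69492044  0.05193081]
{'clock': 0.1, 'joints': array([ 1.12853237e+00,  4.94125097e-01,  1.34603290e+00, -3.70992656e-05,
        1.30253343e+00, -9.55100829e-02]), 'joint_vel': array([-0.00077004, -0.00169168, -0.0028211 , -0.00200928,  0.00039373,
       -0.00053974]), 'effort': array([ 2.15003609e-03, -8.80222321e+01, -3.82539439e+01,  7.09363818e-02,
        4.84198378e-02, -1.29890359e-04]), 'position': array([0.21227462, 0.58749027, 0.21340767]), 'tool_rot': array([-1.28708441e-04,  1.72504757e-01,  9.85008531e-01, -5.34396535e-04]), 'force': array([0.3090666 , 1.27299768, 0.45478103]), 'wrist_torque': array([0.01178461, 0.00927575, 0.00605861]), 'gripper_force': 0.0, 'opening': 0.09131426662237191}
```

View pics/side0.png

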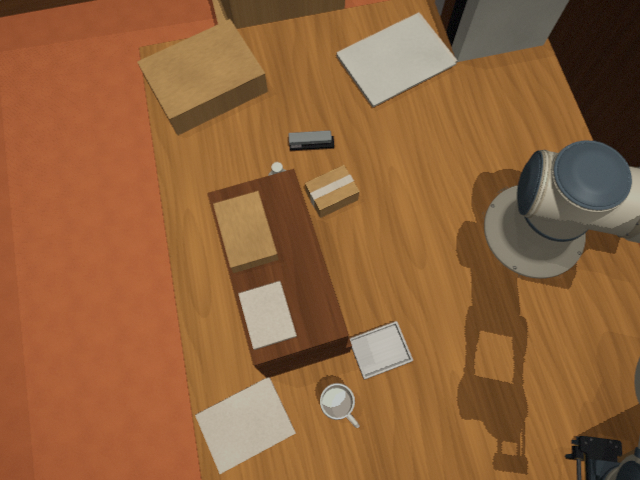

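View pics/top0.png

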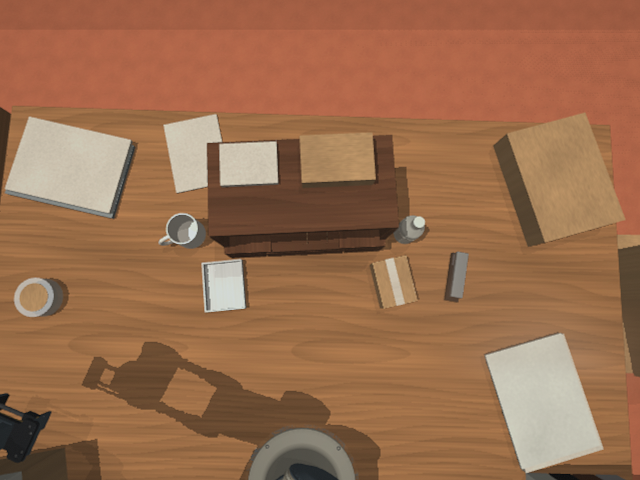

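```bash
cat > h.py <<'E'
import numpy as np, cv2
from scipy.spatial.transform import Rotation as R
def cloud(c):
    K=c["mtx"]; d=c["depth"]; v,u=np.mgrid[:480,:640]
    p=np.dstack([(u-K[0,2])/K[0,0]*d,(v-K[1,2])/K[1,1]*d,d])
    q=c["attitude"]; return p@R.from_quat(np.r_[q[1:],q[0]]).as_matrix().T+c["xyz"], d>0
E
python3 - <<'E'
from h import *
for n in("side","top"):
    c=np.load(n+"0.npz"); P,ok=cloud(c)
    z=P[...,2]; print(n,ok.mean(),np.median(z[ok]))
    for lo,hi in((0.012,0.035),(0.035,.055),(.055,.07),(.085,.105),(.16,.18),(.275,.29),(.29,.34)):
        m=((z>lo)&(z<hi)&ok).astype(np.uint8)
        k,l,s,ce=cv2.connectedComponentsWithStats(m)
        for i in range(1,k):
            if s[i,4]>150:
                q=P[l==i]; print((lo,hi),s[i],q.mean(0).round(3),q.min(0).round(3),q.max(0).round(3))
E
```

```text
side 0.9959440104166667 -0.0015277129482108576
(0.012, 0.035) [ 336    0  212  107 6656] [ 0.2   -0.605  0.026] [-0.243 -0.797  0.012] [ 0.395 -0.46   0.035]
(0.012, 0.035) [174  85  93  50 440] [ 0.77  -0.551  0.023] [ 0.625 -0.598  0.012] [ 0.911 -0.504  0.035]
(0.012, 0.035) [305 188  53  29 165] [ 0.524 -0.184  0.023] [ 0.449 -0.248  0.012] [ 0.584 -0.162  0.035]
(0.012, 0.035) [ 490  190   90   84 1388] [0.046 0.038 0.018] [-0.099 -0.12   0.012] [0.131 0.128 0.035]
(0.012, 0.035) [350 321  63  58 389] [0.49  0.224 0.023] [0.423 0.165 0.012] [0.563 0.284 0.035]
(0.035, 0.055) [440   0 110  55 517] [-0.057 -0.6    0.045] [-0.241 -0.775  0.035] [ 0.043 -0.563  0.055]
(0.035, 0.055) [172  80  95  50 426] [ 0.771 -0.551  0.045] [ 0.624 -0.599  0.035] [ 0.91  -0.506  0.055]
(0.035, 0.055) [288 131  43  14 493] [ 0.54  -0.389  0.047] [ 0.477 -0.415  0.035] [ 0.599 -0.366  0.055]
(0.035, 0.055) [305 185  54  28 159] [ 0.525 -0.186  0.045] [ 0.447 -0.244  0.035] [ 0.584 -0.162  0.055]
(0.035, 0.055) [503 200  61  59 318] [0.061 0.036 0.045] [-0.032 -0.077  0.035] [0.094 0.094 0.055]
(0.0
[... 3675 characters left out ...]
 262  232  102   22 1237] [0.605 0.006 0.098] [ 0.575 -0.14   0.085] [0.634 0.115 0.105]
(0.085, 0.105) [270 459  57  21 170] [0.075 0.009 0.094] [ 0.04  -0.059  0.085] [0.086 0.072 0.105]
(0.085, 0.105) [  0 460  48  20 184] [0.056 0.624 0.095] [0.027 0.593 0.085] [0.072 0.703 0.105]
(0.275, 0.29) [  207   135   193   102 11638] [0.673 0.016 0.283] [ 0.585 -0.191  0.275] [0.818 0.222 0.29 ]
(0.29, 0.34) [ 300  133   76   55 3782] [ 0.745 -0.056  0.324] [ 0.693 -0.134  0.29 ] [0.804 0.022 0.331]
(0.29, 0.34) [ 220  142   59   45 2425] [0.739 0.129 0.297] [0.69  0.066 0.29 ] [0.789 0.191 0.303]
(0.29, 0.34) [   0  403   47   60 1527] [0.198 0.521 0.326] [0.148 0.49  0.291] [0.245 0.582 0.34 ]
```

The side view shows the organiser (centre about px 280,270), the tray (380,350), the mug, the carton and the bottle. In the top view the ledge strip runs from about (230,243) to (385,240), the tray is at (224,286) and the carton at (394,282). Next I fit the rectangles.

```bash
python3 - <<'E'
from h import *
def rect(q,pick=None):
    (c,s,a)=cv2.minAreaRect((q[:,:2]*1000).astype(np.float32)); return np.round(c,1),np.round(s,1),round(a,2)
for n in("side","top"):
    c=np.load(n+"0.npz"); P,ok=cloud(c); x,y,z=P[...,0],P[...,1],P[...,2]
    def box(x0,x1,y0,y1,z0,z1): return P[ok&(x>x0)&(x<x1)&(y>y0)&(y<y1)&(z>z0)&(z<z1)]
    print(n,"desk z",np.median(box(.3,.4,-.2,.2,-.02,.02)[:,2]),"board",rect(box(.57,.84,-.25,.25,.274,.34)),np.median(box(.6,.68,-.1,.1,.27,.3)[:,2]))
    print("tray",rect(box(.4,.57,.14,.3,.012,.035)),"carton",rect(box(.42,.6,-.3,-.15,.055,.07)))
    print("mug",rect(box(.58,.68,.27,.41,.085,.1)),"bottle",rect(box(.5,.75,-.35,-.18,.12,.18)))
    b=box(.56,.7,-.2,.2,.08,.2); print(len(b))
    if n=="top":
        for lo in np.arange(.084,.122,.004):
            q=b[(b[:,2]>=lo)&(b[:,2]<lo+.004)]; 
            if len(q): print(round(lo,3),len(q),q.min(0).round(3),q.max(0).round(3))
        q=b[(abs(b[:,2]-.1)<.003)]
        # front edge: min x per y bin
        for y0 in np.arange(-.16,.16,.02):
            r=q[(q[:,1]>y0)&(q[:,1]<y0+.02)]
            if len(r): print(round(y0+.01,2),len(r),r[:,0].min().round(4),r[:,0].max().round(4))
        cv2.imwrite("pics/ledge0.png",cv2.resize(c["pixels"][195:275,190:420,::-1],None,fx=3.4,fy=3.4,interpolation=cv2.INTER_CUBIC))
E
```

```text
side desk z -0.000654357223041524 board (array([702.2,  19.8]), array([204.4, 401.8]), 4.6) 0.282176665036576
tray (array([494.2, 224.8]), array([130.7, 105.4]), 7.39) carton (array([ 515.6, -219.9]), array([121.2,  92.9]), 14.1)
mug (array([631.4, 323.9]), array([75.9, 76.6]), 77.15) bottle (array([ 653.5, -256. ]), array([27.5, 30.1]), 74.15)
11
top desk z 0.0002431735395032053 board (array([702.1,  16.1]), array([205.5, 401.1]), 4.48) 0.2834209813800648
tray (array([497.4, 220. ]), array([137.2, 106. ]), 7.34) carton (array([ 533.6, -219.7]), array([161.3,  95.8]), 16.89)
mug (array([630.9, 317.8]), array([79.3, 78.6]), 13.3) bottle (array([ 644.4, -227.9]), array([ 41.8, 102.4]), 10.67)
2916
0.084 61 [ 0.571 -0.188  0.084] [0.634 0.175 0.088]
0.088 157 [ 0.57  -0.185  0.088] [0.634 0.192 0.092]
0.092 100 [ 0.569 -0.171  0.092] [0.63  0.199 0.096]
0.096 419 [ 0.569 -0.169  0.096] [0.633 0.195 0.1  ]
0.1 545 [ 0.572 -0.18   0.1  ] [0.633 0.185 0.104]
0.104 592 [ 0.571 -0.192  0.104] [0.64  0.2   0.108]
0.108 816 [ 0.57  -0.191  0.108] [0.639 0.199 0.112]
0.112 58 [ 0.573 -0.188  0.112] [0.634 0.195 0.116]
0.116 13 [ 0.592 -0.19   0.116] [0.625 0.194 0.12 ]
0.12 6 [ 0.586 -0.182  0.12 ] [0.634 0.193 0.124]
-0.15 6 0.5966 0.6218
-0.11 5 0.5929 0.5932
-0.09 2 0.5925 0.5929
-0.07 98 0.5895 0.6328
-0.05 91 0.5885 0.6326
-0.03 44 0.5879 0.6036
-0.01 46 0.5852 0.6008
0.01 105 0.5842 0.6279
0.03 115 0.5817 0.6249
0.05 126 0.5807 0.6243
0.07 112 0.5798 0.6234
0.09 78 0.5768 0.6205
0.11 3 0.5765 0.577
0.15 6 0.5722 0.5851
```

View pics/ledge0.png

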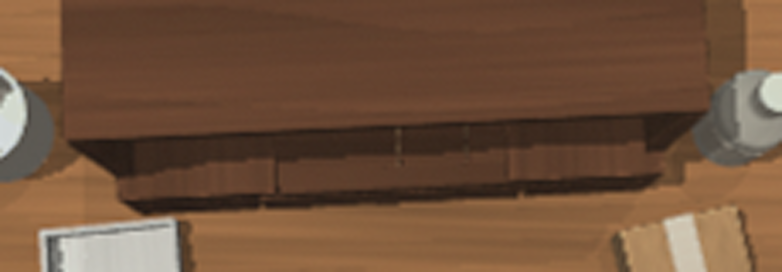

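The crop shows two bright vertical recess ends at about crop px (400,145) and (467,140). The depth agrees: only the lip is at z=0.1 there. I'll compute the recess centre and check the IK for a leaned press.

```bash
cat >> h.py <<'E'
YAW=.0793; O=np.array([.6942,.0173,0])
RO=R.from_euler('z',YAW).as_matrix()
def W(x,y,z): return O+RO@np.array([x,y,z])          # organiser -> world
def ori(lean,yaw=YAW,flip=False):                     # tool z down, leaning so tips point +x
    zt=np.array([np.sin(lean),0,-np.cos(lean)]); yt=np.array([0,-1.,0])*(-1 if flip else 1)
    M=R.from_euler('z',yaw).as_matrix()@np.column_stack([np.cross(yt,zt),yt,zt])
    q=R.from_matrix(M).as_quat(); return np.r_[q[3],q[:3]]
LEAN=np.radians(33)
def corner(x,y,z): return W(x-.110+16e-3*np.cos(LEAN),y,z+16e-3*np.sin(LEAN))  # TCP so that lower front tip edge is at x behind front
E
python3 - <<'E'
from h import *
from rig import bot
c=np.load("top0.npz"); P,ok=cloud(c)
L=(P+[0,.0018,0]-O)@RO   # top camera y moved to the two-camera mean
u=(L[...,0]+.110); 
m=ok&(abs(L[...,1])<.08)&(u>.018)&(u<.05)
for y0 in np.arange(-.08,.08,.008):
    k=m&(abs(L[...,1]-y0-.004)<.004); print(round(y0+.004,3),k.sum(),np.median(L[...,2][k]).round(4) if k.any() else '')
k=m&(L[...,2]<.094)&(L[...,2]>.085); print(k.sum(),np.percentile(L[...,1][k],[1,99]),u[k].min(),u[k].max())
for f in(0,1):
    for p in(corner(-.12,-.03,.11),corner(.034,-.03,.11),corner(.034,-.03,.083),corner(-.03,-.03,.04)): print(f,bot.ik(p,ori(LEAN,flip=f)))
    print(bot.ik(W(-.15,0,.03),ori(0,flip=f)))
E
```

```text
-0.076 86 0.2822
-0.068 90 0.2826
-0.06 93 0.2816
-0.052 90 0.2822
-0.044 86 0.282
-0.036 93 0.2823
-0.028 88 0.2818
-0.02 91 0.2817
-0.012 93 0.2823
-0.004 89 0.2823
0.004 86 0.2821
0.012 88 0.2822
0.02 90 0.2822
0.028 88 0.2821
0.036 89 0.2825
0.044 87 0.2823
0.052 87 0.282
0.06 91 0.2821
0.068 86 0.2824
0.076 90 0.2825
195 [-0.05697121 -0.0070921 ] 0.018180796265326496 0.0452655089995235
0 [-0.35935447  0.37868958  2.30062892  1.85387048  0.24330112 -0.66604217]
0 [-0.20856499  0.48884616  1.9468175   0.81183422  0.21476268  0.52717442]
0 [-0.20856499  0.54326596  1.96778057  1.13150259  0.17169     0.20162393]
0 [-0.25670947  0.61174607  2.14914119  2.31613303  0.24687279 -1.04563588]
[-9.96919130e-02  6.32833610e-01  1.72331230e+00 -4.44089210e-16
  7.85446747e-01  1.39180441e+00]
1 [-0.35935447  0.37868958  2.30062892  1.85387048  0.24330112  2.47555048]
1 [-0.20856499  0.48884616  1.9468175   0.81183422  0.21476268 -2.61441824]
1 [-0.20856499  0.54326596  1.96778057  1.13150259  0.17169    -2.93996873]
1 [-0.25670947  0.61174607  2.14914119  2.31613303  0.24687279  2.09595677]
[-9.96919130e-02  6.32833610e-01  1.72331230e+00 -4.44089210e-16
  7.85446747e-01 -1.74978824e+00]
```

```bash
cat >> h.py <<'E'
YT=-.03; dt=np.array([np.cos(YT),np.sin(YT),0])
def tip(back,z,y=-.032): return W(.034-.110,y,z)+dt*(16e-3*np.cos(LEAN)-back)+[0,0,16e-3*np.sin(LEAN)]
E
python3 - <<'E'
from h import *
from rig import bot
q=ori(LEAN,YT)
for b,z in((.14,.15),(.14,.112),(0,.112),(0,.083)): print(tip(b,z).round(4),np.round(bot.ik(tip(b,z),q),3))
bot.move_gripper(0)
bot.reach(tip(.14,.15),q)
bot.servo_line(tip(.14,.112),.1)
print(bot.servo_line(tip(0,.112),.08,stop_force=5))
s=bot.get_state(); print(s["clock"],s["position"],s["force"])
print(bot.servo_line(tip(0,.080),.012,stop_force=1.6))
s=bot.get_state(); print("corner z",s["position"][2]-16e-3*np.sin(LEAN),s["force"],s["clock"])
E
```

```text
[ 0.4944 -0.0168  0.1587] [-0.235  0.269  2.224  0.934  0.138  0.469]
[ 0.4944 -0.0168  0.1207] [-0.235  0.378  2.275  2.179  0.135 -0.785]
[ 0.6344 -0.021   0.1207] [-0.17   0.484  1.948  0.504  0.157  0.955]Traceback (most recent call last):
  File "<stdin>", line 4, in <module>
    return _wrapfunc(a, 'round', decimals=decimals, out=out)
    return _wrapit(obj, method, *args, **kwds)
    result = getattr(arr, method)(*args, **kwds)
TypeError: unsupported operand type(s) for *: 'NoneType' and 'float'
```

```bash
python3 - <<'E'
import h; from h import *
from rig import bot
for lean in (27,30,33,37,42,48):
  for yt in (-.05,.08,.2,.3):
    h.LEAN=np.radians(lean); h.dt=np.array([np.cos(yt),np.sin(yt),0]); q=ori(h.LEAN,yt)
    r=[bot.ik(h.tip(b,z),q) for b,z in((.14,.15),(.14,.112),(0,.112),(0,.083))]
    print(lean,yt,[None if a is None else a[3:5].round(2).tolist() for a in r])
E
```

```text
27 -0.05 [[0.23, 0.29], [0.44, 0.16], [0.14, 0.34], [0.18, 0.26]]
27 0.08 [[0.51, 0.35], [0.79, 0.24], [0.35, 0.37], [0.43, 0.3]]
27 0.2 [[0.64, 0.44], [0.86, 0.34], [0.48, 0.42], [0.57, 0.35]]
27 0.3 [[0.67, 0.52], [0.85, 0.43], [0.55, 0.47], [0.64, 0.41]]
30 -0.05 [[0.4, 0.2], None, [0.22, 0.24], [0.33, 0.17]]
30 0.08 [[0.75, 0.29], [1.23, 0.21], [0.51, 0.29], [0.68, 0.22]]
30 0.2 [[0.83, 0.41], [1.15, 0.33], [0.66, 0.36], [0.81, 0.3]]
30 0.3 [[0.84, 0.5], [1.06, 0.42], [0.72, 0.42], [0.86, 0.37]]
33 -0.05 [[0.84, 0.12], [2.31, 0.12], [0.42, 0.15], None]
33 0.08 [[1.09, 0.26], [1.73, 0.23], [0.8, 0.22], [1.13, 0.17]]
33 0.2 [[1.07, 0.39], [1.45, 0.34], [0.91, 0.31], [1.15, 0.27]]
33 0.3 [[1.02, 0.49], [1.28, 0.43], [0.94, 0.39], [1.12, 0.35]]
37 -0.05 [[2.17, 0.13], [2.73, 0.27], None, None]
37 0.08 [[1.65, 0.27], [2.18, 0.33], [1.47, 0.18], [1.91, 0.19]]
37 0.2 [[1.41, 0.4], [1.79, 0.41], [1.36, 0.29], [1.64, 0.28]]
37 0.3 [[1.26, 0.51], [1.54, 0.48], [1.27, 0.37], [1.48, 0.36]]
42 -0.05 [[2.71, 0.31], [2.87, 0.5], [2.72, 0.21], [2.85, 0.29]]
42 0.08 [[2.15, 0.39], [2.45, 0.52], [2.2, 0.27], [2.42, 0.33]]
42 0.2 [[1.77, 0.49], [2.07, 0.55], [1.88, 0.35], [2.09, 0.38]]
42 0.3 [[1.53, 0.57], [1.79, 0.58], [1.67, 0.42], [1.86, 0.44]]
48 -0.05 [[2.86, 0.61], [2.93, 0.86], [2.91, 0.44], [2.94, 0.53]]
48 0.08 [[2.42, 0.64], [2.58, 0.83], [2.54, 0.47], [2.63, 0.55]]
48 0.2 [[2.04, 0.66], [2.24, 0.77], [2.23, 0.51], [2.35, 0.57]]
48 0.3 [[1.77, 0.7], [1.96, 0.75], [2.0, 0.55], [2.12, 0.59]]
```

```bash
sed -i 's/^YT=-.03/YT=.15/' h.py; python3 - <<'E'
from h import *
from rig import bot
q=ori(LEAN,YT)
bot.move_gripper(0)
bot.reach(tip(.14,.15),q)
bot.servo_line(tip(.14,.112),.1)
print(bot.servo_line(tip(0,.112),.08,stop_force=5))
s=bot.get_state(); print(s["clock"],s["position"],tip(0,.112),s["force"])
print(bot.servo_line(tip(0,.080),.012,stop_force=1.8))
s=bot.get_state(); print("corner z",s["position"][2]-16e-3*np.sin(LEAN),s["force"],s["clock"])
E
```

```text
False
6.4 [ 0.63398435 -0.01865412  0.12069649] [ 0.63424183 -0.01861465  0.12071422] [ 0.27683875 -0.59791954 -0.3673578 ]
True
corner z 0.08991091321472988 [0.36619121 0.89056078 2.63690148] 8.0917
```

The fingertips met something at z=0.090, which is the catch plate and not the ledge at 0.100. Pressing it now.

```bash
python3 - <<'E'
from h import *
from rig import bot
print(bot.servo_line(tip(0,.0795),.012,stop_force=5.5))
s=bot.get_state(); print("corner z",s["position"][2]-16e-3*np.sin(LEAN),s["force"],s["clock"])
bot.servo_line(tip(0,.112),.05)
bot.servo_line(tip(.14,.112),.15)
c=bot.capture("top"); np.savez("top1.npz",**c)
# keep clear of the view
bot.reach(W(-.25,.0,.25),ori(0,YAW)); bot.move_gripper(.05)
for n in("side","top"):
    c=bot.capture(n); np.savez(n+"1.npz",**c); cv2.imwrite(f"pics/{n}1.png",c["pixels"][:,:,::-1])
    P,ok=cloud(c); L=(P+[0,.0018 if n=="top" else -.0018,0]-O)@RO
    m=ok&(abs(L[...,1])<.15)&(L[...,0]>-.25)&(L[...,0]<-.115)&(L[...,2]>.062)&(L[...,2]<.078)
    print(n,"panel",m.sum(),L[m].min(0) if m.any() else "",L[m].max(0) if m.any() else "")
s=bot.get_state(); print(s["clock"],s["joints"].round(2))
E
```

```text
True
corner z 0.0828801460773626 [-2.40284223  0.16483106 10.59359186] 8.7083
side panel 413 [-0.22007785 -0.09819533  0.06202253] [-0.12338033  0.10196131  0.07793483]
top panel 20 [-0.16949337 -0.10004542  0.06202896] [-0.1162137   0.09842554  0.06489772]
13.2083 [-0.14  0.2   1.71 -0.    1.23  1.35]
```

```bash
python3 - <<'E'
from h import *
for n,dy in(("side",-.0018),("top",.0018)):
    c=np.load(n+"1.npz"); P,ok=cloud(c); L=(P+[0,dy,0]-O)@RO
    m=ok&(abs(L[...,1])<.09)&(L[...,0]>-.205)&(L[...,0]<-.115)&(L[...,2]<.035)
    v,u=np.where(m); print(n,m.sum(),u.min() if len(u) else '',u.max() if len(u) else '',v.min() if len(u) else '',v.max() if len(u) else '',)
    k=m&(L[...,2]>.0175)&(L[...,2]<.032); print(k.sum(),np.median(L[m][:,2]),L[k].min(0) if k.any() else '',L[k].max(0) if k.any() else'')
    if n=="side": im=c["pixels"][150:390,240:460,::-1]; cv2.imwrite("pics/s1c.png",cv2.resize(im,None,fx=2.5,fy=2.5,interpolation=cv2.INTER_CUBIC))
E
```

```text
side 2036 320 369 238 306
159 0.009772097543809699 [-0.1982817  -0.08410797  0.01752772] [-0.12001628  0.03855844  0.03088778]
top 825 272 339 255 274
44 0.010456612604015758 [-0.15265977 -0.02319242  0.0178849 ] [-0.11668305 -0.0056212   0.03124746]
```

View pics/s1c.png

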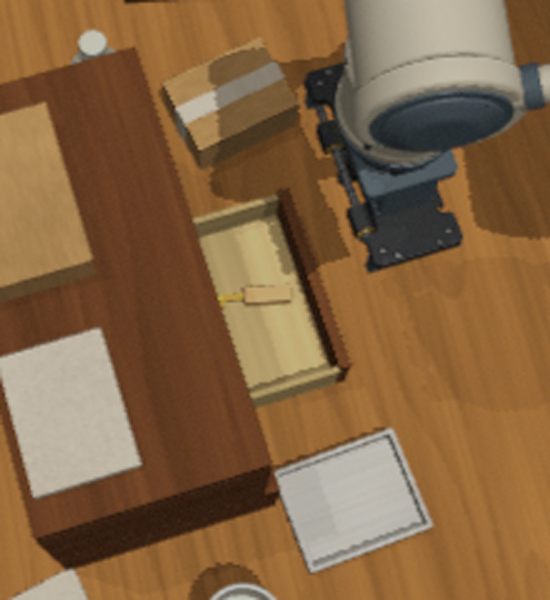

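The drawer is fully out. The fob is at crop px (268,294), with its shank pointing inward at (230,298). Next I fit the fob and plan the vertical grasp.

```bash
python3 - <<'E'
from h import *
from rig import bot
for n,dy in(("side",-.0018),("top",.0018)):
    c=np.load(n+"1.npz"); P,ok=cloud(c); L=(P+[0,dy,0]-O)@RO
    k=ok&(abs(L[...,1])<.085)&(L[...,0]>-.203)&(L[...,0]<-.1)&(L[...,2]>.0205)&(L[...,2]<.03)
    kk,l,s,ce=cv2.connectedComponentsWithStats(k.astype(np.uint8))
    for i in range(1,kk):
        if s[i,4]>20:
            q=L[l==i]; c_,sz,a=cv2.minAreaRect((q[:,:2]*1000).astype(np.float32))
            print(n,s[i],"z",np.median(q[:,2]),"org",np.round(c_,1),np.round(sz,1),a)
for f in (0,1):
  for z in (.25,.12,.018): print(bot.ik(W(-.165,-.01,z),ori(0,flip=f)))
E
```

```text
side [336 264  21   8 121] z 0.02496282318740639 org [-168.6   -7.9] [18.2 52.3] 74.40803527832031
[-1.23393780e-01  3.24629080e-01  1.52624755e+00 -4.44089210e-16
  1.29071602e+00  1.36810255e+00]
[-1.23393780e-01  4.79522569e-01  1.68758227e+00 -4.44089210e-16
  9.74487818e-01  1.36810255e+00]
[-1.23393780e-01  6.41075758e-01  1.76565253e+00 -4.44089210e-16
  7.34864362e-01  1.36810255e+00]
[-1.23393780e-01  3.24629080e-01  1.52624755e+00 -4.44089210e-16
  1.29071602e+00 -1.77349011e+00]
[-1.23393780e-01  4.79522569e-01  1.68758227e+00 -4.44089210e-16
  9.74487818e-01 -1.77349011e+00]
[-1.23393780e-01  6.41075758e-01  1.76565253e+00 -4.44089210e-16
  7.34864362e-01 -1.77349011e+00]
```

```bash
python3 - <<'E'
from h import *
from rig import bot
L6=np.radians(6); q=ori(L6,YAW-.22)
bot.move_gripper(.034,15)
bot.reach(W(-.170,-.0075,.16),q)
print(bot.servo_line(W(-.170,-.0075,.05),.12,stop_force=6))
print(bot.servo_line(W(-.170,-.0075,.0140),.05,stop_force=3))
s=bot.get_state(); print(s["clock"],s["position"],W(-.170,-.0075,.014),s["force"])
bot.move_gripper(0,15); s=bot.get_state(); print(s["opening"],s["gripper_force"])
print(bot.servo_line(W(-.173,-.0075,.09),.08,stop_force=8))
bot.servo_line(W(-.19,-.0075,.17),.12)
s=bot.get_state(); print(s["opening"],s["gripper_force"],s["clock"])
c=bot.capture("side"); cv2.imwrite("pics/s2c.png",cv2.resize(c["pixels"][150:390,240:460,::-1],None,fx=2.5,fy=2.5))
E
```

```text
False
False
16.15 [ 0.52544561 -0.00364755  0.01408821] [ 0.52532837 -0.00364331  0.014     ] [-0.45328183 -0.09568906 -0.38537249]
0.017800537539574196 15.000380873680115
False
0.017897601697042888 14.999955743551254 18.475
```

Gripped at 17.8 mm, which matches the 18 mm fob. Placing it in the tray.

```bash
python3 - <<'E'
from h import *
from rig import bot
L6=np.radians(6); yt=.129; q=ori(L6,yt)
T=np.array([.4952,.2225,0])
p=T+R.from_euler('z',yt).apply([-.0165,0,0])
print(p)
bot.reach(p+[0,0,.13],q)
print(bot.servo_line(p+[0,0,.04],.12,stop_force=6))
print(bot.servo_line(p+[0,0,.0095],.04,stop_force=2))
s=bot.get_state(); print(s["position"],s["force"],s["opening"],s["clock"])
bot.move_gripper(.034)
bot.servo_line(p+[0,0,.06],.1)
bot.servo_line(p+[0,0,.14],.15)
bot.move_gripper(0)
bot.reach(W(-.33,0,.14),ori(0,YAW))
c=bot.capture("side"); np.savez("side3.npz",**c); cv2.imwrite("pics/s3c.png",cv2.resize(c["pixels"][150:390,240:460,::-1],None,fx=2.5,fy=2.5))
P,ok=cloud(c); b=ok&(P[...,0]>.4)&(P[...,0]<.57)&(P[...,1]>.14)&(P[...,1]<.3)&(P[...,2]>.012)&(P[...,2]<.035)
print("tray",cv2.minAreaRect((P[b][:,:2]*1000).astype(np.float32)), bot.get_state()["clock"])
E
```

```text
[0.4788371 0.2203774 0.       ]
False
False
[0.47894856 0.22041977 0.00960164] [ 0.82949799  0.26953442 -0.7056005 ] 0.017356378064073752 21.25
tray ((493.97821044921875, 224.61508178710938), (131.40464782714844, 105.5567626953125), 7.355197429656982) 24.75
```

View pics/s3c.png

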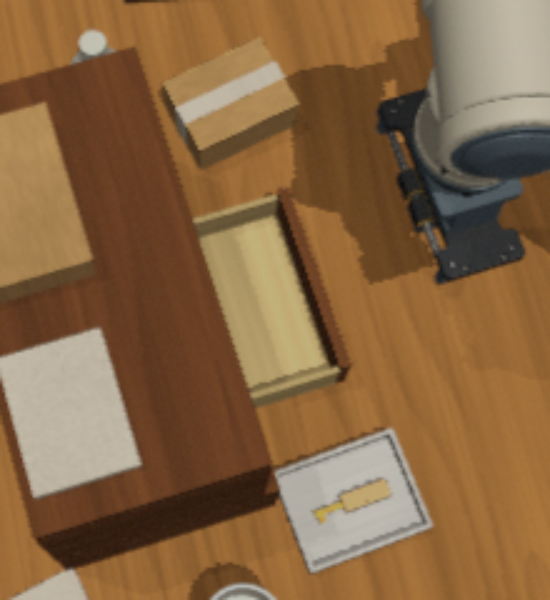

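The key lies in the tray at crop px (352,497), the tray has not moved, and the drawer is empty. Now I push the drawer shut.

```bash
python3 - <<'E'
from h import *
from rig import bot
l=np.radians(20); q=ori(l)
def tp(face,z=.035): return W(face-.016*np.cos(l),0,z)
for f,z in((-.25,.12),(-.25,.035),(-.11,.035)): print(np.round(bot.ik(tp(f,z),q),2))
bot.reach(tp(-.25,.12),q); bot.servo_line(tp(-.25),.12)
f0=bot.get_state()["force"]@RO
print(bot.servo_line(tp(-.122),.07,stop_force=8))
s=bot.get_state(); print(((s["position"]-O)@RO)[0]+.015,s["force"]@RO-f0,s["clock"])
print(bot.servo_line(tp(-.100),.012,stop_force=5))
s=bot.get_state(); print(((s["position"]-O)@RO)[0]+.015,s["force"]@RO-f0,s["clock"])
E
```

```text
[-0.24  0.28  2.21  0.33  0.33  0.96]Traceback (most recent call last):
  File "<stdin>", line 5, in <module>
    return _wrapfunc(a, 'round', decimals=decimals, out=out)
    return _wrapit(obj, method, *args, **kwds)
    result = getattr(arr, method)(*args, **kwds)
TypeError: unsupported operand type(s) for *: 'NoneType' and 'float'
```

```bash
python3 - <<'E'
from h import *
from rig import bot
for ld in (0,8,14,20,35,40,45,50):
  for yo in (0,.12,.25):
    l=np.radians(ld); q=ori(l,YAW+yo)
    r=[bot.ik(W(f-.016*np.cos(l),0,z),q) for f,z in((-.245,.12),(-.245,.035),(-.2,.035),(-.15,.035),(-.11,.035))]
    print(ld,yo,[None if a is None else a[1:5].round(2).tolist() for a in r])
E
```

```text
0 0 [[0.37, 1.91, -0.0, 0.86], [0.54, 1.99, -0.0, 0.61], [0.57, 1.88, -0.0, 0.69], [0.61, 1.76, -0.0, 0.77], [0.65, 1.66, -0.0, 0.84]]
0 0.12 [[0.37, 1.91, -0.0, 0.86], [0.54, 1.99, -0.0, 0.61], [0.57, 1.88, -0.0, 0.69], [0.61, 1.76, -0.0, 0.77], [0.65, 1.66, -0.0, 0.84]]
0 0.25 [[0.37, 1.91, -0.0, 0.86], [0.54, 1.99, -0.0, 0.61], [0.57, 1.88, -0.0, 0.69], [0.61, 1.76, -0.0, 0.77], [0.65, 1.66, -0.0, 0.84]]
8 0 [[0.32, 2.02, 0.06, 0.66], [0.51, 2.11, 0.09, 0.38], [0.54, 2.0, 0.07, 0.46], [0.58, 1.88, 0.05, 0.55], [0.61, 1.78, 0.05, 0.61]]
8 0.12 [[0.32, 2.02, 0.09, 0.67], [0.51, 2.11, 0.14, 0.39], [0.54, 2.0, 0.11, 0.47], [0.58, 1.88, 0.09, 0.55], [0.61, 1.78, 0.08, 0.62]]
8 0.25 [[0.33, 2.02, 0.11, 0.68], [0.51, 2.1, 0.18, 0.41], [0.54, 2.0, 0.14, 0.48], [0.58, 1.88, 0.12, 0.57], [0.61, 1.78, 0.11, 0.63]]
14 0 [[0.3, 2.11, 0.14, 0.5], [0.51, 2.2, 0.34, 0.2], [0.53, 2.09, 0.22, 0.28], [0.56, 1.97, 0.15, 0.37], [0.59, 1.88, 0.12, 0.43]]
14 0.12 [[0.3, 2.11, 0.2, 0.52], [0.52, 2.2, 0.46, 0.23], [0.54, 2.09, 0.32, 0.3], [0.57, 1.97, 0.23, 0.39], [0.59, 1.87, 0.19, 0.45]]
14 0.25 [[0.3, 
[... 1242 characters left out ...]
.31, 2.33, 0.63], [0.72, 2.21, 2.26, 0.55]]
45 0 [[0.67, 2.66, 2.7, 0.95], None, [1.0, 2.59, 2.83, 1.21], [0.86, 2.43, 2.84, 0.92], [0.8, 2.32, 2.83, 0.77]]
45 0.12 [[0.63, 2.62, 2.45, 0.87], None, [0.97, 2.56, 2.65, 1.11], [0.84, 2.41, 2.63, 0.88], [0.8, 2.3, 2.61, 0.75]]
45 0.25 [[0.59, 2.56, 2.15, 0.79], [1.1, 2.67, 2.46, 1.22], [0.91, 2.51, 2.43, 0.98], [0.82, 2.37, 2.4, 0.82], [0.79, 2.26, 2.36, 0.72]]
50 0 [None, None, None, [0.99, 2.49, 2.84, 1.2], [0.9, 2.38, 2.85, 1.0]]
50 0.12 [None, None, [1.17, 2.64, 2.62, 1.43], [0.97, 2.47, 2.64, 1.12], [0.89, 2.35, 2.64, 0.96]]
50 0.25 [[0.78, 2.65, 2.24, 1.03], None, [1.07, 2.57, 2.42, 1.21], [0.93, 2.42, 2.42, 1.02], [0.87, 2.31, 2.41, 0.9]]
```

```bash
python3 - <<'E'
from h import *
from rig import bot
l=np.radians(14); q=ori(l); dx=.016*np.cos(l)
def tp(face,z=.035): return W(face-dx,0,z)
bot.reach(tp(-.245,.12),q); bot.servo_line(tp(-.245),.12)
f0=bot.get_state()["force"]@RO
print(bot.servo_line(tp(-.122),.07,stop_force=8))
s=bot.get_state(); print(((s["position"]-O)@RO)[0]+dx,s["force"]@RO-f0,s["clock"])
print(bot.servo_line(tp(-.100),.012,stop_force=5))
s=bot.get_state(); print(((s["position"]-O)@RO)[0]+dx,s["force"]@RO-f0,s["clock"])
E
```

```text
True
-0.1305758077591543 [-2.81673603 -1.12354824  2.12023554] 27.525
True
-0.1316775458863467 [-2.69860127 -0.10640413  2.60794302] 28.0583
```

```bash
python3 - <<'E'
from h import *
from rig import bot
s=bot.get_state(); print(s["force"]@RO,s["wrist_torque"]@RO,s["position"],s["joints"].round(3),s["opening"])
c=bot.capture("side"); np.savez("side4.npz",**c); cv2.imwrite("pics/s4c.png",cv2.resize(c["pixels"][150:390,240:460,::-1],None,fx=2.5,fy=2.5,interpolation=cv2.INTER_CUBIC))
P,ok=cloud(c); L=(P-[0,.0018,0]-O)@RO
m=ok&(abs(L[...,1])<.11)&(L[...,0]>-.24)&(L[...,0]<-.112)&(L[...,2]>.066)&(L[...,2]<.077)
for y0 in np.arange(-.1,.1,.02):
    k=m&(abs(L[...,1]-y0-.01)<.01); print(round(y0+.01,2),k.sum(),L[k][:,0].min().round(4) if k.any() else '')
E
```

```text
[-2.80094221 -0.7562087   2.3414897 ] [-0.15370246  0.64688479 -0.0288213 ] [0.5474256  0.00607601 0.03394394] [-0.131  0.58   1.926  0.129  0.404  1.248] 0.0006920428735595126
-0.09 28 -0.1304
-0.07 31 -0.1307
-0.05 34 -0.1301
-0.03 37 -0.1301
-0.01 34 -0.1306
0.01 38 -0.1385
0.03 34 -0.1305
0.05 34 -0.1304
0.07 39 -0.13
0.09 31 -0.1299
```

View pics/s4c.png

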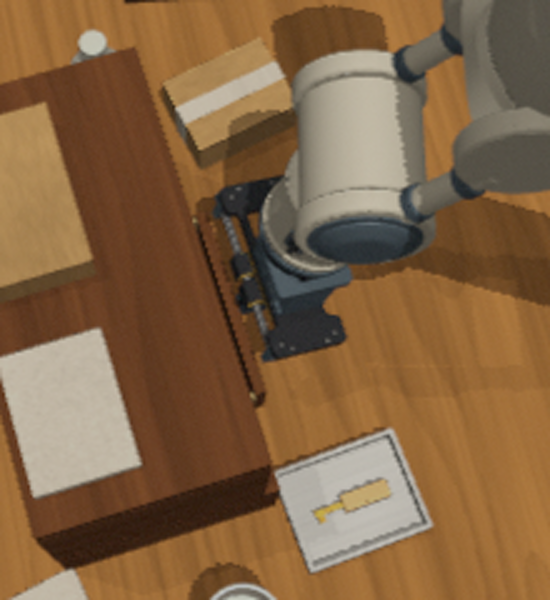

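The drawer is straight and about 20 mm out. The force is only the spring's and nothing visibly blocks it, so I continue in small steps and watch the force.

```bash
python3 - <<'E'
from h import *
from rig import bot
l=np.radians(14); dx=.016*np.cos(l)
def tp(face,z=.034): return W(face-dx,0,z)
for f in (-.128,-.125,-.121,-.117):
    t=bot.servo_line(tp(f),.02,stop_force=6.5)
    s=bot.get_state(); print(f,t,round(((s["position"]-O)@RO)[0]+dx,4),(s["force"]@RO).round(2),s["wrist_torque"].round(2),round(s["clock"],2))
    if -(s["force"]@RO)[0]>7: break
E
```

```text
-0.128 True -0.131 [-2.58 -0.56  1.23] [-0.23  0.63 -0.  ] 28.32
-0.125 True -0.131 [-2.38 -0.26  1.97] [-0.23  0.65 -0.04] 28.55
-0.121 True -0.1311 [-3.08  0.21  1.38] [-0.17  0.72  0.02] 28.81
-0.117 True -0.1313 [-3.67 -1.04  1.79] [-0.2   0.67 -0.05] 29.1
```

```bash
python3 - <<'E'
from h import *
from rig import bot
p0=bot.get_state()["position"]
for i in range(1,7):
    bot.servo_line(p0+RO@[.0005*i,0,0],.01)
    s=bot.get_state(); f=s["force"]@RO
    print(i,((s["position"]-p0)@RO*1000).round(2),f.round(2),(s["wrist_torque"]@RO).round(2),round(s["clock"],2))
    if np.linalg.norm(f)>12: break
E
```

```text
1 [ 0.12  0.05 -0.13] [-5.38 -1.08  3.65] [-0.21  1.   -0.1 ] 29.35
2 [ 0.24  0.11 -0.23] [-6.5  -1.39  4.85] [-0.32  1.23 -0.11] 29.6
3 [ 0.44  0.13 -0.28] [-8.69 -3.17  6.42] [-0.39  1.45 -0.12] 29.85
4 [ 0.75  0.16 -0.32] [-9.06 -2.    6.28] [-0.5   1.68 -0.17] 30.1
5 [ 1.13  0.19 -0.37] [-10.12  -1.68   7.21] [-0.4   1.74 -0.2 ] 30.35
```

```bash
python3 - <<'E'
from h import *
from rig import bot
c=bot.capture("side"); P,ok=cloud(c); L=(P-[0,.0018,0]-O)@RO
print("state",bot.get_state()["force"]@RO)
for z0 in np.arange(.08,.30,.015):
    k=ok&(abs(L[...,1])<.13)&(L[...,0]>-.24)&(L[...,0]<-.085)&(L[...,2]>z0)&(L[...,2]<z0+.015)
    if k.any(): print(round(z0,3),k.sum(),np.percentile(L[k][:,0],[1,50,97]).round(3),np.percentile(L[k][:,1],[1,99]).round(3))
m=ok&(abs(L[...,1])<.11)&(L[...,0]>-.24)&(L[...,0]<-.112)&(L[...,2]>.066)&(L[...,2]<.077)
for a,b in((-.1,-.05),(-.05,0),(.03,.06),(.06,.1)):
    k=m&(L[...,1]>a)&(L[...,1]<b); print(np.percentile(L[k][:,0],[5,95]),np.median(L[k][:,2]))
E
```

```text
state [-9.63217942 -2.02232289  7.01068516]
0.08 3 [-0.12  -0.119 -0.118] [-0.087 -0.008]
0.095 1 [-0.146 -0.146 -0.146] [0.026 0.026]
0.11 31 [-0.148 -0.129 -0.127] [-0.073  0.083]
0.125 282 [-0.208 -0.137 -0.129] [-0.075  0.089]
0.14 712 [-0.206 -0.165 -0.134] [-0.087  0.091]
0.155 228 [-0.195 -0.15  -0.135] [-0.083  0.09 ]
0.17 42 [-0.202 -0.173 -0.152] [-0.006  0.053]
0.185 79 [-0.222 -0.199 -0.16 ] [0.034 0.052]
0.2 232 [-0.214 -0.163 -0.147] [-0.011  0.052]
0.215 26 [-0.161 -0.153 -0.149] [0.005 0.049]
0.23 56 [-0.209 -0.172 -0.147] [-0.026  0.05 ]
0.245 141 [-0.202 -0.159 -0.147] [-0.035  0.049]
0.26 109 [-0.193 -0.158 -0.151] [-0.03   0.047]
0.275 521 [-0.165 -0.09  -0.085] [-0.127  0.127]
0.29 73 [-0.169 -0.162 -0.157] [-0.027  0.037]
[-0.12923668 -0.11761718] 0.07282786833367738
[-0.12922693 -0.11756616] 0.07322616068423349
[-0.12938401 -0.1175248 ] 0.07333715859928236
[-0.12914239 -0.11734677] 0.07315879591192531
```

The gripper body is clear (x ≤ -0.127) and the panel is straight. The tool is loading the panel downward (Fz about 7 N), which adds friction. I'll go on in small steps, correcting height to cancel Fz and limiting Fx.

```bash
python3 - <<'E'
from h import *
from rig import bot
l=np.radians(14); dx=.016*np.cos(l)
s=bot.get_state(); p=(s["position"]-O)@RO; 
for i in range(26):
    f=s["force"]@RO; 
    p[2]+=np.clip(f[2]*.00012,-.0006,.0008); p[1]+=np.clip(f[1]*.0001,-.0003,.0003)
    if -f[0]<8.5: p[0]+=.001
    bot.servo_line(W(*p),.02)
    s=bot.get_state(); f=s["force"]@RO; a=(s["position"]-O)@RO
    if i%3==0 or -f[0]>9: print(i,(p*1000).round(1),round((a[0]+dx)*1000,2),round(a[2]*1000,1),f.round(1),round(s["clock"],2))
    if -f[0]>11: break
E
```

```text
0 [-145.7    1.1   32.4] -130.84 32.1 [-5.7 -1.  -0.9] 30.65
3 [-143.7    0.8   32.5] -129.72 31.9 [-10.   -0.1   2.3] 31.4
5 [-143.7    0.7   32.7] -129.75 32.0 [-10.3   0.5   0.5] 31.9
6 [-143.7    0.8   32.7] -129.79 32.0 [-7.7 -0.3 -0.1] 32.15
7 [-142.7    0.7   32.7] -129.07 31.9 [-10.5  -1.2   1.2] 32.4
8 [-142.7    0.6   32.8] -129.1 32.0 [-9.6  0.2 -0.6] 32.65
9 [-142.7    0.6   32.8] -129.06 32.0 [-10.   -0.9  -0.4] 32.9
10 [-142.7    0.5   32.7] -129.09 31.9 [-10.4   2.5   0.7] 33.15
11 [-142.7    0.8   32.8] -129.08 32.0 [-9.7 -1.4 -0.3] 33.4
12 [-142.7    0.6   32.8] -129.07 32.0 [-10.5   0.1  -0.4] 33.65
13 [-142.7    0.7   32.7] -129.1 31.9 [-11.6   0.3   1.1] 33.9
```

```bash
python3 - <<'E'
from h import *
from rig import bot
l=np.radians(14)
p=(bot.get_state()["position"]-O)@RO
bot.servo_line(W(p[0]-.012,p[1],.034),.05)
s=bot.get_state(); print(s["force"]@RO,s["clock"])
bot.servo_line(W(-.29,0,.06),.15); bot.reach(W(-.36,0,.16),ori(0))
for n,dy in(("side",-.0018),("top",.0018)):
    c=bot.capture(n); np.savez(n+"5.npz",**c); P,ok=cloud(c); L=(P+[0,dy,0]-O)@RO
    m=ok&(abs(L[...,1])<.11)&(L[...,0]>-.24)&(L[...,0]<-.112)&(L[...,2]>.066)&(L[...,2]<.077)
    print(n,np.percentile(L[m],[1,99],axis=0) if m.any() else '')
    if n=="top": a=c["pixels"][195:275,190:420,::-1]
    else: b=c["pixels"][170:330,290:460,::-1]
    k=ok&(abs(L[...,1])<.09)&(L[...,0]>-.205)&(L[...,0]<-.1)&(L[...,2]<.055)&(L[...,2]>.0)
    if k.any(): print(np.percentile(L[k][:,2],[1,50,90,99]))
A=cv2.resize(a,(460*800//460,278)); B=cv2.resize(b,(340,320)); cv2.imwrite("pics/c5.png",np.vstack([A,cv2.copyMakeBorder(B,0,0,0,460,cv2.BORDER_CONSTANT)]))
print(bot.get_state()["clock"])
E
```

```text
[-3.26451714 -0.55642475 -1.50699777] 34.3333
side [[-0.22003536 -0.09533843  0.06648323]
 [-0.2070671   0.10039066  0.07675626]]
[0.00243078 0.00924531 0.01296742 0.01645507]
top [[-0.22027523 -0.09753316  0.06871525]
 [-0.20840594  0.09607288  0.07679604]]
[0.004731   0.01028646 0.01337214 0.01582143]
36.1583
```

View pics/c5.png

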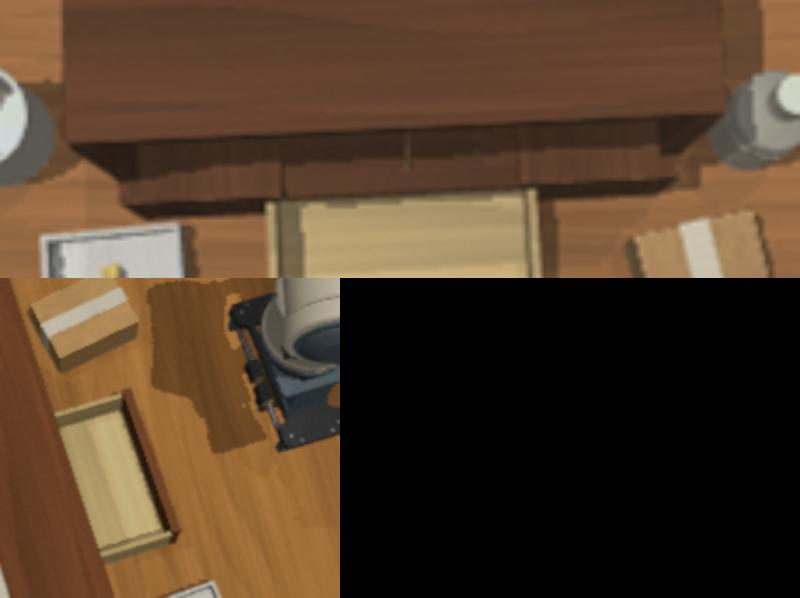

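The drawer is empty and springs freely out again. The added moment suggests the extra contact was high up, near the gripper body, and not at the fingertip. I'll push again with a much larger lean (35°) so the body stays well away from the organiser.

```bash
python3 - <<'E'
from h import *
from rig import bot
l=np.radians(35); q=ori(l); dx=.016*np.cos(l)
def tp(face,z=.031): return W(face-dx,0,z)
def rep(t):
    s=bot.get_state(); print(t,round((((s["position"]-O)@RO)[0]+dx)*1000,2),round(s["position"][2],4),(s["force"]@RO).round(1),(s["wrist_torque"]@RO).round(2),round(s["clock"],2))
bot.reach(tp(-.26,.17),q); bot.servo_line(tp(-.245,.12),.15); bot.servo_line(tp(-.245),.12)
rep('free')
rep(bot.servo_line(tp(-.14),.07,stop_force=8))
rep(bot.servo_line(tp(-.115),.03,stop_force=6))
rep(bot.servo_line(tp(-.102),.012,stop_force=5))
E
```

```text
free -244.93 0.0315 [-0.6 -0.4  0.4] [-0.01  0.53 -0.01] 39.58
False -140.2 0.031 [-2.4  1.   1.3] [-0.09  0.64  0.01] 41.23
True -130.09 0.0306 [-2.3  0.3  1.5] [-0.17  0.65 -0.05] 41.71
True -130.78 0.0299 [-3.1 -0.2  2.7] [-0.14  0.68 -0.08] 42.25
```

It blocks at the same place with a very different lean, so the obstacle is on the drawer side and not the gripper. I'll check whether the catch plate has come back up by comparing recess depth before and after.

```bash
python3 - <<'E'
from h import *
for n in("top0","top5"):
    c=np.load(n+".npz"); P,ok=cloud(c); L=(P+[0,.0018,0]-O)@RO; u=L[...,0]+.11
    for a,b in((-.085,-.062),(-.055,-.035),(-.03,-.01),(-.003,.03),(.04,.08)):
        k=ok&(L[...,1]>a)&(L[...,1]<b)&(u>.024)&(u<.05)&(L[...,2]<.12)
        f=ok&(L[...,1]>a)&(L[...,1]<b)&(u>.002)&(u<.014)&(L[...,2]<.12)
        print(n,a,b,k.sum(),np.percentile(L[k][:,2],[5,50,95]).round(4),"lip",np.median(L[f][:,2]).round(4))
c=np.load("top5.npz"); P,ok=cloud(c); L=(P+[0,.0018,0]-O)@RO
# everything low and in front of / under organiser near drawer sides
for nm in("top5","side5"):
    c=np.load(nm+".npz"); P,ok=cloud(c); L=(P+[0,.0018*(1 if nm[0]=='t' else -1),0]-O)@RO
    for y0 in np.arange(-.13,.131,.02):
        k=ok&(abs(L[...,1]-y0)<.01)&(L[...,0]>-.2)&(L[...,0]<-.113)&(L[...,2]<.09)
        if k.any(): print(nm,round(y0,2),k.sum(),np.percentile(L[k][:,2],[2,50,98]).round(3),end=' ; ')
    print()
E
```

```text
top0 -0.085 -0.062 73 [0.0973 0.1003 0.1033] lip 0.1001
top0 -0.055 -0.035 63 [0.0869 0.0907 0.0936] lip 0.1012
top0 -0.03 -0.01 64 [0.0876 0.0914 0.0938] lip 0.0997
top0 -0.003 0.03 95 [0.0971 0.0999 0.1043] lip 0.1007
top0 0.04 0.08 117 [0.0972 0.1008 0.1043] lip 0.1005
top5 -0.085 -0.062 70 [0.0958 0.1    0.1027] lip 0.0984
top5 -0.055 -0.035 64 [0.087  0.0904 0.0939] lip 0.0995
top5 -0.03 -0.01 64 [0.0868 0.0904 0.0939] lip 0.099
top5 -0.003 0.03 97 [0.0965 0.1003 0.1035] lip 0.0993
top5 0.04 0.08 119 [0.0971 0.1005 0.1034] lip 0.0995
top5 -0.13 236 [-0.004  0.001  0.005] ; top5 -0.11 175 [-0.004  0.001  0.06 ] ; top5 -0.09 292 [0.006 0.012 0.063] ; top5 -0.07 248 [0.006 0.01  0.015] ; top5 -0.05 233 [0.005 0.01  0.015] ; top5 -0.03 247 [0.006 0.01  0.016] ; top5 -0.01 239 [0.006 0.011 0.014] ; top5 0.01 238 [0.006 0.01  0.015] ; top5 0.03 247 [0.006 0.01  0.015] ; top5 0.05 235 [0.005 0.01  0.015] ; top5 0.07 247 [0.005 0.01  0.016] ; top5 0.09 295 [0.006 0.013 0.064] ; top5 0.11 181 [-0.005  0.     0.005] ; top5 0.13 237 [-0.004  0.001  0.006] ; 
side5 -0.13 190 [-0.007 -0.001  0.005] ; side5 -0.11 10 [-0.001  0.002  0.046] ; side5 -0.09 389 [0.004 0.025 0.063] ; side5 -0.07 210 [0.003 0.009 0.015] ; side5 -0.05 215 [0.003 0.009 0.015] ; side5 -0.03 213 [0.003 0.009 0.015] ; side5 -0.01 216 [0.004 0.009 0.016] ; side5 0.01 224 [0.004 0.009 0.015] ; side5 0.03 222 [0.004 0.01  0.016] ; side5 0.05 226 [0.003 0.009 0.015] ; side5 0.07 229 [0.003 0.009 0.016] ; side5 0.09 140 [0.003 0.053 0.063] ; side5 0.11 353 [-0.007  0.002  0.06 ] ; side5 0.13 237 [-0.007 -0.     0.006] ;
```

The catch plate is up again and nothing is in the way, so this looks like a stiff spot. I'll raise the push in controlled steps and log force against travel.

```bash
python3 - <<'E'
from h import *
from rig import bot
dx=.016*np.cos(np.radians(35))
s=bot.get_state(); p=(s["position"]-O)@RO
for i in range(30):
    f=s["force"]@RO
    p[2]+=np.clip(f[2]*.00012,-.0006,.0008); p[1]+=np.clip(f[1]*.0001,-.0003,.0003)
    p[0]+=.0007
    bot.servo_line(W(*p),.02)
    s=bot.get_state(); f=s["force"]@RO; a=(s["position"]-O)@RO
    print(i,round((p[0]+dx)*1000,1),round((a[0]+dx)*1000,2),round(a[1]*1000,1),round(a[2]*1000,1),f.round(1),round(s["clock"],2))
    if -f[0]>14.5 or a[0]+dx>-.120: break
E
```

```text
0 -130.1 -130.56 0.3 30.0 [-5.6 -0.3  1.2] 42.5
1 -129.4 -130.33 0.3 30.0 [-8.2 -0.8  2.7] 42.75
2 -128.7 -130.02 0.3 30.1 [-8.7 -0.8  1.6] 43.0
3 -128.0 -129.6 0.3 30.1 [-9.3 -0.5  1.8] 43.25
4 -127.3 -129.16 0.3 30.2 [-11.2  -1.1  -0.1] 43.5
5 -126.6 -128.62 0.3 30.2 [-10.5   0.5   0.5] 43.75
6 -125.9 -127.99 0.3 30.2 [-11.6  -0.2   1.1] 44.0
7 -125.2 -127.49 0.3 30.2 [-13.4  -0.3  -0.8] 44.25
8 -124.5 -126.86 0.3 30.2 [-13.9  -0.6   1.6] 44.5
9 -123.8 -126.52 0.3 30.2 [-15.   -0.3   0.9] 44.75
```

```bash
python3 - <<'E'
from h import *
from rig import bot
for n,dy in(("side",-.0018),("top",.0018)):
    c=bot.capture(n); np.savez(n+"6.npz",**c); P,ok=cloud(c); L=(P+[0,dy,0]-O)@RO
    m=ok&(abs(L[...,1])<.11)&(L[...,0]>-.24)&(L[...,0]<-.112)&(L[...,2]>.066)&(L[...,2]<.078)
    for a,b in((-.1,-.04),(.05,.1)):
        k=m&(L[...,1]>a)&(L[...,1]<b)
        if k.any(): print(n,a,np.percentile(L[k][:,0],[1,5,50]).round(4),L[k][:,2].mean().round(4))
    b=ok&(P[...,0]>.4)&(P[...,0]<.57)&(P[...,1]>.14)&(P[...,1]<.3)&(P[...,2]>.012)&(P[...,2]<.035)
    print("tray",cv2.minAreaRect((P[b][:,:2]*1000).astype(np.float32)))
    b=ok&(P[...,0]>.57)&(P[...,0]<.84)&(abs(P[...,1])<.25)&(P[...,2]>.274)&(P[...,2]<.34); print("board",cv2.minAreaRect((P[b][:,:2]*1000).astype(np.float32)))
    cv2.imwrite(f"pics/{n}6.png",c["pixels"][:,:,::-1])
print(bot.get_state()["force"]@RO,bot.get_state()["clock"])
a=cv2.resize(np.load("top6.npz")["pixels"][130:330,150:450,::-1],None,fx=2.6,fy=2.6,interpolation=cv2.INTER_CUBIC); cv2.imwrite("pics/t6c.png",a)
E
```

```text
side -0.1 [-0.1263 -0.1257 -0.1206] 0.0723
side 0.05 [-0.13   -0.1261 -0.12  ] 0.0729
tray ((494.22625732421875, 224.76649475097656), (131.1336212158203, 105.57212829589844), 7.519952297210693)
board ((702.1943969726562, 20.212814331054688), (204.21827697753906, 401.9576416015625), 4.6097941398620605)
top -0.1 [-0.1273 -0.1271 -0.1215] 0.074
top 0.05 [-0.1271 -0.1268 -0.1213] 0.0736
tray ((519.9368896484375, 222.8661346435547), (92.35942840576172, 105.68588256835938), 7.391806602478027)
board ((701.7588500976562, 15.892471313476562), (204.79922485351562, 400.3094177246094), 4.548939228057861)
[-14.94854914  -0.2619389    1.56792847] 44.85
```

View pics/t6c.png

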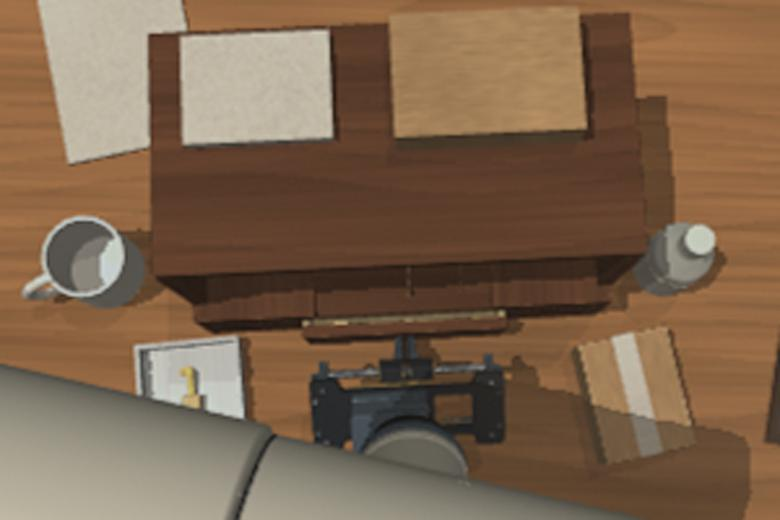

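```bash
python3 - <<'E'
from h import *
for n in("top0","top5","top6"):
    c=np.load(n+".npz"); P,ok=cloud(c); L=(P+[0,.0018,0]-O)@RO; u=L[...,0]+.11
    k=ok&(L[...,1]>-.054)&(L[...,1]<-.01)&(u>.02)&(u<.06)&(L[...,2]<.12)
    print(n,k.sum(),np.mean(L[k][:,2]).round(4))
    # ledge/plinth face view: anything new in the drawer gap (between front -.11 and panel inner)
    k=ok&(abs(L[...,1])<.1)&(u>-.02)&(u<0.0)&(L[...,2]<.095)
    if n=="top6":
        for y0 in np.arange(-.1,.1,.02):
            kk=k&(abs(L[...,1]-y0-.01)<.01); print(round(y0+.01,2),kk.sum(),np.percentile(L[kk][:,2],[5,50,95]).round(3) if kk.any() else '',np.percentile(L[kk][:,0],[5,50,95]).round(3) if kk.any() else '')
E
```

```text
top0 166 0.0906
top5 166 0.0905
top6 168 0.0867
-0.09 81 [-0.     0.073  0.088] [-0.129 -0.124 -0.11 ]
-0.07 69 [-0.     0.072  0.078] [-0.128 -0.125 -0.115]
-0.05 69 [-0.002  0.072  0.08 ] [-0.129 -0.125 -0.11 ]
-0.03 71 [-0.001  0.072  0.091] [-0.129 -0.126 -0.111]
-0.01 61 [0.003 0.072 0.08 ] [-0.128 -0.125 -0.115]
0.01 67 [0.    0.074 0.085] [-0.129 -0.124 -0.11 ]
0.03 74 [0.001 0.072 0.084] [-0.129 -0.125 -0.114]
0.05 69 [-0.001  0.072  0.083] [-0.128 -0.125 -0.111]
0.07 78 [0.    0.071 0.087] [-0.13  -0.125 -0.11 ]
0.09 69 [-0.001  0.067  0.077] [-0.129 -0.125 -0.111]
```

The catch plate has sunk 3.9 mm, so the drawer is riding its tongue under the catch ramp. That is the latch's own resistance, so nothing is jammed. I'll push on in small steps under a force limit until it passes the ramp and seats.

```bash
python3 - <<'E'
from h import *
from rig import bot
dx=.016*np.cos(np.radians(35))
s=bot.get_state(); a=(s["position"]-O)@RO; p=a+[.0027,0,0]; fl=[]
for i in range(45):
    f=s["force"]@RO
    p[2]+=np.clip(f[2]*.00012,-.0006,.0008); p[1]+=np.clip(f[1]*.0001,-.0003,.0003)
    p[0]+=.0007
    bot.servo_line(W(*p),.02)
    s=bot.get_state(); f=s["force"]@RO; a=(s["position"]-O)@RO; x=(a[0]+dx)*1000; fl.append(-f[0])
    print(i,round(x,2),round(a[2]*1000,1),f.round(1),round(s["clock"],2))
    if -f[0]>24 or x>-105 or (x>-111 and -f[0]>min(fl[-6:])+7): break
E
```

```text
0 -125.58 29.5 [-16.2  -1.7   7.4] 45.1
1 -125.54 29.8 [-17.3  -1.7   2. ] 45.35
2 -123.35 30.5 [-6.   1.1 -3.4] 45.6
3 -122.06 30.3 [-5.8  0.6 -2. ] 45.85
4 -121.21 30.2 [-5.1  0.9 -0.8] 46.1
5 -120.44 30.2 [-4.7  0.3 -1.1] 46.35
6 -119.65 30.1 [-4.7 -0.6  0. ] 46.6
7 -118.98 30.1 [-5.2  0.1 -0.3] 46.85
8 -118.25 30.1 [-6.1  0.6 -0.1] 47.1
9 -117.55 30.0 [-5.9  0.2  0.5] 47.35
10 -116.88 30.1 [-5.7 -0.5 -0.9] 47.6
11 -116.13 30.0 [-5.4  0.1 -0.6] 47.85
12 -115.39 30.0 [-5.6  0.6 -0.3] 48.1
13 -114.52 30.0 [-5.1 -0.3  0.5] 48.35
14 -113.48 30.2 [-3.8  0.7 -1.4] 48.6
15 -112.38 30.3 [-3.1  0.6 -1.8] 48.85
16 -111.42 30.2 [ 0.1  0.5 -0.1] 49.1
17 -111.16 30.0 [-1.8  0.7  0.6] 49.35
18 -110.6 30.1 [-2.5 -1.   1.3] 49.6
19 -109.92 30.1 [-2.8 -0.8 -0.5] 49.85
20 -109.1 30.1 [-4.   1.6 -0.3] 50.1
21 -108.34 30.2 [-2.9 -0.2 -0.5] 50.35
22 -107.64 30.1 [-3.2 -1.4 -0.2] 50.6
23 -106.93 30.1 [-3.  -1.1 -0.1] 50.85
24 -106.35 30.0 [-3.7  0.3 -0.3] 51.1
25 -106.08 29.9 [-7.2 -0.5  2.7] 51.35
26 -105.87 30.0 [-8.4 -0.1  2.4] 51.6
27 -105.74 30.0 [-11.3  -0.8   1.8] 51.85
```

It passed the ramp and reached the end stop. Now I back off and check that it stays shut.

```bash
python3 - <<'E'
from h import *
from rig import bot
p=(bot.get_state()["position"]-O)@RO
bot.servo_line(W(p[0]-.03,p[1],p[2]),.03); print(bot.get_state()["force"]@RO)
bot.servo_line(W(-.28,0,.06),.15); bot.servo_line(W(-.31,0,.17),.15)
bot.wait(.5)
for n,dy in(("side",-.0018),("top",.0018)):
    c=bot.capture(n); np.savez(n+"7.npz",**c); P,ok=cloud(c); L=(P+[0,dy,0]-O)@RO; u=L[...,0]+.11
    m=ok&(abs(L[...,1])<.11)&(u>-.14)&(u<-.004)&(L[...,2]>.04)&(L[...,2]<.078)
    k=ok&(L[...,1]>-.054)&(L[...,1]<-.01)&(u>.02)&(u<.06)&(L[...,2]<.12)
    fr=ok&(abs(L[...,1])<.09)&(abs(u)<.012)&(L[...,2]>.03)&(L[...,2]<.07); print(n,"proud pts",m.sum(),"plate z",L[k][:,2].mean() if k.any() else '',"face u",fr.sum(),np.median(u[fr]) if fr.any() else '')
    b=ok&(P[...,0]>.4)&(P[...,0]<.57)&(P[...,1]>.14)&(P[...,1]<.3)&(P[...,2]>.012)&(P[...,2]<.035)
    print("tray",cv2.minAreaRect((P[b][:,:2]*1000).astype(np.float32)))
    b=ok&(P[...,0]>.42)&(P[...,0]<.6)&(P[...,1]>-.3)&(P[...,1]<-.15)&(P[...,2]>.055)&(P[...,2]<.07); print("carton",cv2.minAreaRect((P[b][:,:2]*1000).astype(np.float32)))
cv2.imwrite("pics/s7c.png",cv2.resize(np.load("side7.npz")["pixels"][110:450,200:460,::-1],None,fx=1.75,fy=1.75)); print(bot.get_state()["clock"])
E
```

```text
[-0.19085906  0.1875545  -0.10044037]
side proud pts 0 plate z  face u 0 
tray ((493.8811950683594, 224.90280151367188), (131.2234344482422, 105.782958984375), 7.364946365356445)
carton ((515.524169921875, -219.72518920898438), (121.47272491455078, 94.62554931640625), 13.945491790771484)
top proud pts 0 plate z 0.09041178202696731 face u 126 -0.0008470494626833802
tray ((497.67779541015625, 219.92514038085938), (137.83509826660156, 105.91422271728516), 7.42704439163208)
carton ((533.4340209960938, -220.20114135742188), (159.60748291015625, 93.28131103515625), 16.13124656677246)
56.8917
```

View pics/s7c.png

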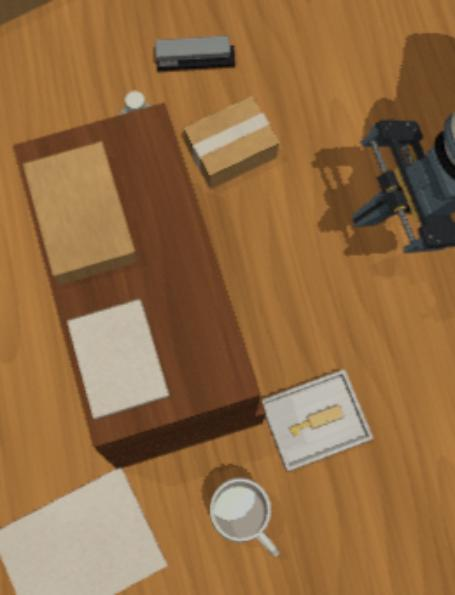

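The drawer is flush and caught, with the catch plate up at z=0.0904. The key is in the tray at crop px (318,418), and nothing else has moved.

```bash
python3 -c "
from rig import bot
print(bot.sign_off())"
```

```text
the job is handed in; nothing more can be done
None
```

The job is handed in: the key is in the tray, the drawer is shut and caught, the tray and carton measure unmoved, and the rest looks undisturbed; but shutting it took about 17 N at the catch ramp (about 11 N at the end stop), over your 10 N limit.

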